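# Set the photometer's filter selector and start a reading

## Task

Push the orange tab on the photometer's filter selector round, gently, until it clicks into rest pointing at the green mark; then press the blue start button all the way down and let it come up again. Nothing is to be grasped: use only the fingertips or the outside of the fingers, and leave the cup on the photometer and everything else on the worktop where it stands.

Things in the scene. Friction and masses are not known exactly. Their poses are not given: they have to be found in the camera images.
- photometer: White bench photometer, a fixed flat box, deck 60 mm above the worktop. Origin: on the worktop under the selector's axis; z up; spans -110 to +120 mm in its own x, -110 to +110 mm in y; its front (-x) faces the robot within 0.3 rad of yaw. On the deck: selector on the axis; start button at x +72, y -78 mm; a 2 mm steel stage at x +86, y +45 mm bears the loose orange-lidded cup.
- selector (a joint): Angle (rad) of the black filter wheel about the upright axis. The tab points along (-cos q, -sin q) in the photometer's x, y: 0 = front, positive = anticlockwise from above; range -1.70 to 1.70. Spring detents every 30 degrees from -90 to 90: up to 5 N on the tab to leave one; past halfway it springs into the next and stays. Starts at -30, 0 or 30; the marks lie at -90, -60, 60, 90, shuffled.
- tab_top (a point): Centre of the top edge of the orange tab: an upright fin fixed on the wheel (a black disc, 62 mm radius, top 74 mm above the worktop; hub 14 mm in radius up to 80 mm). The fin is 8 mm thick along the turning, 28 mm radially (50 to 78 mm from the axis), its top 105 mm above the worktop; push either flat side. This point is 64 mm from the axis.
- tab_pointer (a point): The point on the deck straight beyond the tab, 91 mm from the axis, 62 mm above the worktop: it lies over the middle of a mark when the tab points at that mark.
- mark_green: Green disc, 18 mm across and 1 mm thick, flat on the photometer's deck; one of four marks round the selector. Origin: centre of its underside, 60 mm above the worktop, 91 mm from the selector's axis. The selector has to point at this one.
- mark_red: Red disc, 18 mm across and 1 mm thick, flat on the photometer's deck; one of four marks round the selector. Origin: centre of its underside, 60 mm above the worktop, 91 mm from the selector's axis.
- mark_blue: Blue disc, 18 mm across and 1 mm thick, flat on the photometer's deck; one of four marks round the selector. Origin: centre of its underside, 60 mm above the worktop, 91 mm from the selector's axis.
- mark_yellow: Yellow disc, 18 mm across and 1 mm thick, flat on the photometer's deck; one of four marks round the selector. Origin: centre of its underside, 60 mm above the worktop, 91 mm from the selector's axis.
- start_button (a joint): Travel (m) of the start button, a blue round cap of 14 mm radius in a black housing at the photometer's rear right: 0 released, 0.006 fully down, which takes about 5 N straight down; it springs back.
- start_button_top (a point): Centre of the start button's top face (released).
- orange_cup: Small white sample cup with an orange lid, 42 mm across and 41 mm tall, loose on the photometer's stage; origin at the centre of its underside. To be left where it stands.
- white_cup: White-lidded sample cup, 42 mm across, 41 mm tall, loose at the right; origin under its centre. To be left alone.
- pipette: White micropipette, 234 mm long, lying loose at the right; origin under its centre. To be left alone.
- timer: White bench timer with blue buttons, 62x68x24 mm, at the left; origin under its centre. To be left alone.
- slide_box: Blue slide box, 30x82x28 mm, at the left; origin under its centre. To be left alone.
- red_bottle: Brown bottle with a red cap, 34 mm across, 75 mm tall, at the left; origin under its centre. To be left alone.
- marker: Red and white marker pen, 141 mm long, at the front left; origin under its centre. To be left alone.
There are look-alikes about, which are no part of the job. What is shaped like the orange_cup but yellow is not meant.

How it is judged:
By the outcome, as a careful person would: the job done as asked, in the order asked, and still so for the second after the job is handed in, with the robot touching nothing.
It also fails if it takes over 58 s, if anything falls off the work surface, if the arm or the gripper's body presses on something with over 40 N, if the wrist force passes 120 N, or if a joint passes its speed limit or range.

## Robot

A 6-joint arm with a two-finger parallel gripper is mounted at the origin on a cart in front of the work surface, level with it; the furniture and walls round the work are solid. World frame = base frame: x ahead of the robot, y to its left, z up, the work surface at z = 0. Lengths are in m, angles in rad, forces in N, time in s.
With the tool pointing down it reaches from about 0.4 to 0.825 m from the base axis. Payload 7 kg.
Tool frame: the origin (TCP) lies midway between the tips of the shut fingers; the grasp point (between the pads) lies 19 mm behind it; z points along the fingers, y is the line along which they close (so a half turn about z gives the same grasp; the last joint's range is limited). The gripper opens to 88 mm and grips with 3 to 60 N. Pads are 19 mm wide; open, the fingers measure 130 mm over their backs; the gripper's body (78 mm by 193 mm) begins 47 mm behind the grasp point.
Start: joints at [-0.912, 0.359, 0.012, 0, -1.224, -0.288], TCP at [0.245, -0.629, 0.227] pointing down, gripper open.
Joint ranges: [-3.07, 3.07], [-1.43, 2.12], [-1.02, 1.25], [-3.03, 1.67], [-3.05, -0], [-3.03, 3.03]. Speed limits (rad/s): [2.39, 2.39, 3.01, 3.14, 3.14, 3.14].

## Interface

Orientations are given as [roll, pitch, yaw] about the fixed x, y, z axes, in that order (R = Rz(yaw) Ry(pitch) Rx(roll)).
In Python, from station import get_state, grab_frame, calibration, job_done, boxes_of, regions_of, spot_point gives the robot as it stands. The module is installed in compiled form; this text tells all that it offers.
- The arm moves only by the tool arm_command, never from a script. Its argument "commands" is a list of rows, each an object of numbers: "tx", "ty", "tz": the shift along the tool's x, y, z each as a share of 25 cm, from -1 to 1; "twist": the turn about the tool's z as a share of 180 degrees, from -1 to 1. A call has exactly 8 rows; each row is the pose to reach, as a shift and turn from the pose commanded when the call began, along the tool's axes at that moment, turning the shorter way round; what a row does not reach only later rows make up. A row lasts 1/12 s, in which the tool goes at most 41.7 mm and 7.16 degrees, less where a joint would pass 70% of its speed; a pose out of reach is approached as far as the arm can. A call with a number of a shift or a turn outside -1 to 1 is refused whole. A call with a gripper value outside its range is refused whole. "claw" is the opening, from 0 (shut) to 1 (fully open), set as the call begins (left out, the last holds). The fingers move at their own pace and stop on an object; "grip_force" is the grip in N (left out, the last holds). Time passes only in rows, so rows that repeat a pose let the fingers close, or fill a call up. It gives the time, the measured TCP pose, the force, the opening and the grip force at its end, in the units of the state.
- get_state(): the state, without advancing time (a new reading comes with each control period).
- grab_frame(name): name is "side" or "top" or "wrist"; returns the picture (384x512x3 uint8, red, green, blue); there is no depth.
- calibration(name): a dict with "camera_matrix" (3x3 intrinsics, pixels), "k1" (the pictures are not rectified: a ray, as slopes to the right and down, at radius r is drawn at 1 + k1 r^2 times it, then the intrinsics apply), "extrinsics" (4x4, takes a point from camera to world coordinates). Camera axes: x right, y down, z forward; pixel columns grow to the right and rows downward; lengths in m; the calibration is good to about 2 mm. A picture is of the moment at which its call begins: read the wrist's pose just before it. calibration takes no time and is no camera call; for the wrist camera it gives the pose at the moment of the call.
- job_done(): hands the job in; it is judged then, once.
Trained networks look in the newest picture that a camera, given by its name, has taken for a name from the list of things; names that differ only in an ending like _2 or _b are one class to them, and where a whole thing is asked for, a point or a joint stands for the part that bears it (a point fixed in the world has none). Each returns a list of dicts, best first, with "score" (0 to 1); they miss things now and then, are a little off and sometimes report something else, mostly with a low value. They report only what shows in the picture. A call takes as long as a camera call. They do not tell look-alikes from the thing itself.
- boxes_of(query, camera): "rect" ([left, top, right, bottom] in pixels, round what is visible of it).
- regions_of(query, camera): "region" (384x512 bool, what is visible of it) and "rect" ([left, top, right, bottom] in pixels, round what is visible of it).
- spot_point(query, camera): "uv" ([column, row] in pixels: a listed point, or the origin of a listed thing).
The state is a dict: "t": time; "q": joint angles; "qd": joint speeds; "joint_efforts": joint torques, N m; "eef_pos": TCP position; "ee_rot": TCP orientation; "force": force on the tool from outside, world axes, zero at the start; "moment": the same for the moment, N m; "width": finger opening in m; "gripper_force": force on a finger pad.
Only numpy, scipy, OpenCV 4.12 (cv2) and the standard library are available. Lean on these libraries where they do the work, as an engineer would, in place of code of your own. Each camera call takes 0.05 s, during which the arm holds its last target. There are 200 camera calls.

## Working session

There is one attempt and no reset: what is moved stays moved. The work goes in short steps, Python scripts to look and compute and a tool call to move; the robot and the scene stay as the last step left them, time stands still between calls to the robot, and variables do not carry over. Pictures are saved under pics/ and viewed, at most 10 in all, crops included, and the job is handed in when it is done.

Besides the shell and the picture viewer there is one more tool, called after "Call:" by a JSON object that holds its "api" and its "payload". arm_command: Moves the arm, as the interface text tells. Shift numbers are shares of 25 cm and turn numbers shares of 180 degrees, none past 1 either way. Its arguments: {"type":"object","properties":{"commands":{"type":"array"},"claw":{"type":"number"},"grip_force":{"type":"number"}},"required":["commands"]}

```bash
mkdir -p pics; cat > h.py <<'E'
import numpy as np, cv2
from station import *
def ray(cam,uv):
    c=calibration(cam);K=np.array(c["camera_matrix"]);T=np.array(c["extrinsics"])
    d=np.array([(uv[0]-K[0,2])/K[0,0],(uv[1]-K[1,2])/K[1,1]]);s=d.copy()
    for _ in range(20): s=d/(1+c["k1"]*(s@s))
    return T[:3,3],T[:3,:3]@np.array([s[0],s[1],1])
def atz(cam,uv,z):
    o,d=ray(cam,uv);return o+d*(z-o[2])/d[2]
def save(cam,n):
    f=grab_frame(cam);cv2.imwrite(f"pics/{n}.png",f[:,:,::-1]);return f
E
python3 - <<'E'
from h import *
np.set_printoptions(precision=4,suppress=True)
s=get_state();print(s['t'],s['eef_pos'],s['ee_rot'],s['width'])
Z=dict(tab_top=.105,tab_pointer=.062,mark_green=.061,mark_red=.061,mark_blue=.061,mark_yellow=.061,start_button_top=None,orange_cup=.062,photometer=0)
for cam in("top","side"):
    save(cam,cam)
    print(cam,np.array(calibration(cam)["extrinsics"])[:3,3])
    for k,z in Z.items():
        for r in spot_point(k,cam)[:2]:
            print(k,round(r['score'],2),np.round(r['uv'],1),atz(cam,r['uv'],z or .075))
print(get_state()['t'])
a=cv2.imread('pics/top.png');b=cv2.imread('pics/side.png')
E
```

```text
0.0 [ 0.2444 -0.6287  0.2256] [ 3.1399 -0.0001 -2.7709] 0.08751673944822524
top [0.5057 0.0225 1.6015]
tab_top 0.74 [297.6 209.5] [ 0.5055 -0.0855  0.105 ]
tab_pointer 0.9 [297.3 216.2] [ 0.4783 -0.0871  0.062 ]
tab_pointer 0.54 [163.8 227.3] [0.4348 0.4587 0.062 ]
mark_blue 0.72 [200.4 219.2] [0.4674 0.3088 0.061 ]
mark_yellow 0.32 [199.9 221.8] [0.4568 0.3108 0.061 ]
mark_yellow 0.23 [167.5 226.7] [0.4372 0.4437 0.061 ]
start_button_top 0.49 [309.3 173.2] [ 0.6529 -0.1366  0.075 ]
orange_cup 0.59 [280.1 173.2] [ 0.6546 -0.018   0.062 ]
orange_cup 0.53 [260.7 151.1] [0.7465 0.0614 0.062 ]
photometer 0.63 [291.7 196. ] [ 0.5603 -0.0642  0.075 ]
side [0.632  1.0088 0.9905]
tab_top 0.89 [291.7 167.2] [ 0.5044 -0.0788  0.105 ]
tab_pointer 0.83 [299.2 175.2] [ 0.4766 -0.0889  0.062 ]
tab_pointer 0.41 [244.1 163.1] [ 0.6599 -0.1585  0.062 ]
mark_blue 0.74 [246.8 162. ] [ 0.6506 -0.1656  0.061 ]
mark_blue 0.36 [260.  137.9] [ 0.6015 -0.3076  0.061 ]
start_button_top 0.45 [246.3 161. ] [ 0.652  -0.1534  0.075 ]
orange_cup 0.68 [185.3 226.4] [0.8323 0.1341 0.062 ]
orange_cup 0.59 [270.4 158.5] [ 0.5685 -0.1815  0.062 ]
photometer 0.6 [275.1 191. ] [0.5617 0.0013 0.075 ]
1.0
```

View pics/top.png

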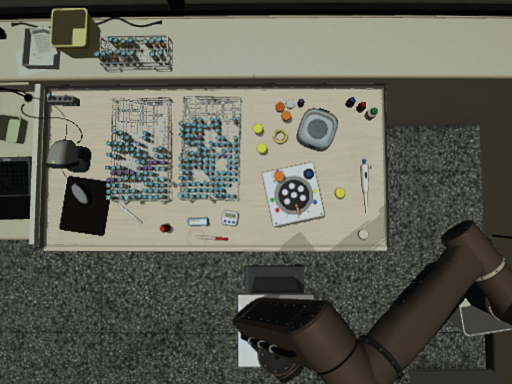

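View pics/side.png

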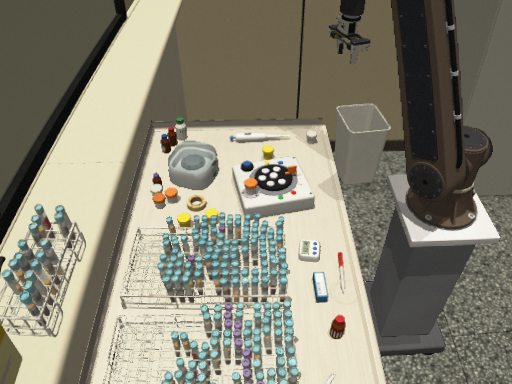

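The top view shows the photometer near (293,195), with the tab at about (297,209), the button at (309,173) and the orange cup at (279,176). The marks are too small to read, so I'll enlarge both views.

```bash
python3 - <<'E'
from h import *
a=cv2.imread('pics/top.png')[155:235,253:333];b=cv2.imread('pics/side.png')[145:225,225:325]
f=lambda i,w:cv2.resize(i,(w,int(i.shape[0]*w/i.shape[1])),interpolation=cv2.INTER_CUBIC)
a=f(a,400);b=f(b,400);o=np.zeros((400,800,3),np.uint8);o[:a.shape[0],:400]=a;o[:b.shape[0],400:]=b
cv2.imwrite('pics/crop.png',o)
E
```

```text
(no output)
```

View pics/crop.png

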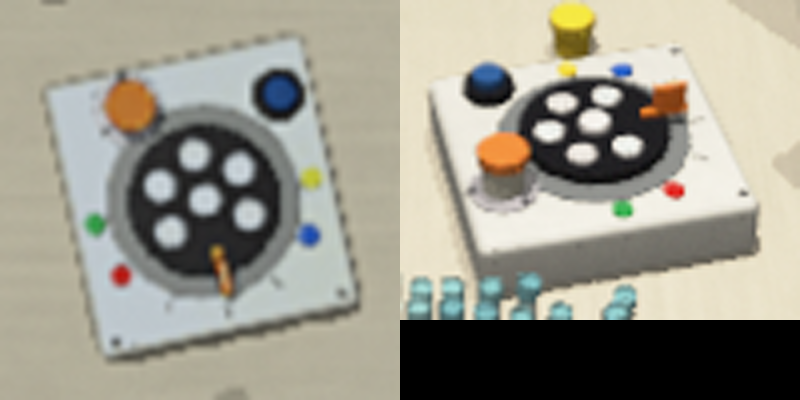

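The enlarged views show the tab pointing straight at the front (q=0), and the photometer's yaw is about 0.21 rad. Red is at -60° and green at -90° (crop px 95,224), both on the left. Next I'll get the axis position.

```bash
cat >> h.py <<'E'
from scipy.spatial.transform import Rotation as Rn
def go(target,yaw=None):
    "print tool-frame shares from current pose to world target / yaw (tool down)"
    s=get_state();R=Rn.from_euler('xyz',s['ee_rot'])
    d=R.inv().apply(np.array(target)-s['eef_pos'])/.25
    y0=s['ee_rot'][2];tw=0 if yaw is None else -((yaw-y0+np.pi)%(2*np.pi)-np.pi)/np.pi
    print('shares',np.round(d,3),'twist',round(tw,3))
E
python3 - <<'E'
from h import *
np.set_printoptions(precision=4,suppress=True)
# photometer-frame points matched in both crops
top=dict(g=(95,224),r=(121,275),y=(311,178),b=(309,235),btn=(278,93),hub=(205,199))
side=dict(g=(623,208),r=(674,190),y=(567,70),b=(622,69),btn=(488,74),hub=(595,121))
A=lambda d:np.radians(d);P=lambda q:(-.091*np.cos(A(q)),-.091*np.sin(A(q)))
loc=dict(g=P(-90),r=P(-60),y=P(90),b=P(60),btn=(.072,-.078),hub=(0,0))
Z=dict(g=.061,r=.061,y=.061,b=.061,btn=.08,hub=.08)
for nm,src,cv in(('top',top,lambda p:(253+(p[0]+.5)/5-.5,155+(p[1]+.5)/5-.5)),('side',side,lambda p:(225+(p[0]-400+.5)/4-.5,145+(p[1]+.5)/4-.5))):
    W=np.array([atz(nm,cv(src[k]),Z[k])[:2] for k in loc]);L=np.array([loc[k] for k in loc])
    Wc,Lc=W-W.mean(0),L-L.mean(0)
    yaw=np.arctan2((Lc[:,0]*Wc[:,1]-Lc[:,1]*Wc[:,0]).sum(),(Lc*Wc).sum())
    R=np.array([[np.cos(yaw),-np.sin(yaw)],[np.sin(yaw),np.cos(yaw)]]);t=W.mean(0)-R@L.mean(0)
    print(nm,yaw,t,'res mm',1000*(W-L@R.T-t))
    print('button',R@[.072,-.078]+t)
go([.42,-.16,.25],-1.356)
E
```

```text
top 0.20832241854680195 [ 0.566  -0.0711] res mm [[ 0.0868 -0.5407]
 [ 0.3265 -0.2595]
 [-0.6157  0.3477]
 [-0.2532  0.0031]
 [-0.1445  0.959 ]
 [ 0.6002 -0.5097]]
button [ 0.6525 -0.1325]
side 0.21163533205294013 [ 0.5641 -0.0745] res mm [[ 0.4349 -1.7682]
 [ 0.4845 -0.1266]
 [-0.0532  0.5777]
 [-0.4709 -1.8558]
 [-0.058   0.185 ]
 [-0.3373  2.9879]]
button [ 0.6509 -0.1357]
shares [-1.334  1.495 -0.094] twist -0.45
```

Call:
{"api": "arm_command", "payload": {"claw": 0, "commands": [{"tx":-0.08,"ty":0.09,"tz":-0.01,"twist":-0.03},{"tx":-0.17,"ty":0.19,"tz":-0.02,"twist":-0.06},{"tx":-0.27,"ty":0.3,"tz":-0.03,"twist":-0.09},{"tx":-0.37,"ty":0.41,"tz":-0.04,"twist":-0.12},{"tx":-0.47,"ty":0.52,"tz":-0.05,"twist":-0.15},{"tx":-0.57,"ty":0.63,"tz":-0.05,"twist":-0.18},{"tx":-0.64,"ty":0.71,"tz":-0.05,"twist":-0.21},{"tx":-0.67,"ty":0.75,"tz":-0.05,"twist":-0.225}]}}

```text
t: 1.67
eef_pos: [0.3336, -0.3911, 0.2397]
ee_rot: [-3.14, 0.0, -2.057]
force: [0.6, 0.6, 0.7]
width: 0.0397
gripper_force: 0.0
```

```bash
python3 -c "
from h import *
s=get_state();print(s['t'],s['eef_pos'],s['ee_rot'],s['q'],s['width']);go([.42,-.16,.25],-1.362)"
```

```text
1.6667 [ 0.33355173 -0.39114114  0.23966165] [-3.14026871e+00  4.42092797e-04 -2.05677527e+00] [-4.82681687e-01  8.24420812e-02 -3.17642431e-01 -4.75523502e-04
 -1.16938646e+00 -3.11204439e-03] 0.039747900234689756
shares [-0.979  0.126 -0.041] twist -0.221
```

Call:
{"api": "arm_command", "payload": {"commands": [{"tx":-0.11,"ty":0.015,"tz":0,"twist":-0.03},{"tx":-0.25,"ty":0.03,"tz":0,"twist":-0.06},{"tx":-0.4,"ty":0.05,"tz":0,"twist":-0.09},{"tx":-0.55,"ty":0.07,"tz":0,"twist":-0.12},{"tx":-0.7,"ty":0.09,"tz":0,"twist":-0.15},{"tx":-0.83,"ty":0.11,"tz":0,"twist":-0.18},{"tx":-0.94,"ty":0.12,"tz":0,"twist":-0.21},{"tx":-0.98,"ty":0.12,"tz":0,"twist":-0.22}]}}

```text
t: 2.33
eef_pos: [0.4233, -0.161, 0.2396]
ee_rot: [-3.14, 0.0, -1.365]
force: [-0.2, -0.7, 0.7]
width: 0.0005
gripper_force: 0.0
```

```bash
python3 -c "
from h import *
np.set_printoptions(precision=4,suppress=True)
save('wrist','w1')
for k,z in dict(tab_top=.105,tab_pointer=.062,start_button_top=.08).items():
    for r in spot_point(k,'wrist')[:1]: print(k,r['score'],r['uv'],atz('wrist',r['uv'],z))
s=get_state();print(s['t'],s['eef_pos'],s['ee_rot'],s['q'],s['width']);go([.511,-.1244,.16],-1.362)"
```

```text
start_button_top 0.88 [50.4, 160.6] [ 0.6553 -0.1391  0.08  ]
2.5333 [ 0.4222 -0.1638  0.2391] [ 3.1415 -0.0001 -1.3734] [ 0.0674 -0.0261 -0.432   0.0001 -1.1649  0.1299] -4.271587001772163e-05
shares [-0.085 -0.379  0.316] twist -0.004
```

View pics/w1.png

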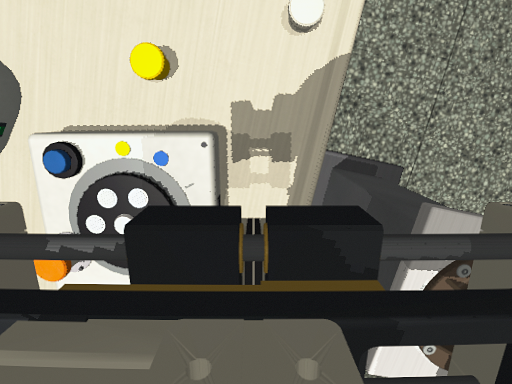

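The wrist view shows the button at (62,160), and the gripper hides the tab. The wrist estimate of the button agrees with the earlier ones to about 4 mm. I'll go beside the tab and down.

Call:
{"api": "arm_command", "payload": {"commands": [{"tx":-0.01,"ty":-0.08,"tz":0.05,"twist":0},{"tx":-0.02,"ty":-0.18,"tz":0.12,"twist":0},{"tx":-0.03,"ty":-0.28,"tz":0.2,"twist":0},{"tx":-0.045,"ty":-0.36,"tz":0.28,"twist":0},{"tx":-0.045,"ty":-0.38,"tz":0.38,"twist":0},{"tx":-0.045,"ty":-0.38,"tz":0.48,"twist":0},{"tx":-0.045,"ty":-0.38,"tz":0.57,"twist":0},{"tx":-0.045,"ty":-0.38,"tz":0.6,"twist":0}]}}

```text
t: 3.2
eef_pos: [0.5107, -0.1353, 0.0856]
ee_rot: [3.136, 0.001, -1.376]
force: [-0.7, 0.3, -0.5]
width: 0.0007
gripper_force: 0.0
```

```bash
cat >> h.py <<'E'
AX=np.array([.5655,-.072]);YW=.209
def world(l,z): 
    c,s=np.cos(YW),np.sin(YW);return np.array([AX[0]+c*l[0]-s*l[1],AX[1]+s*l[0]+c*l[1],z])
def follow(qs,off=.0135,r=.064,z=.088):
    "tool rows behind the fin at angles qs(deg), tool rotating with the fin"
    s=get_state();print(s['t'],s['eef_pos'],s['ee_rot'],s['force']);q=np.radians(qs)
    for a in q:
        f=np.array([-np.cos(a),-np.sin(a)]);p=np.array([-f[1],f[0]])*-1  # p: direction of q decreasing
        p=np.array([-np.sin(a),np.cos(a)])
        go(world(r*f-off*p,z),YW+a-np.pi/2)
E
python3 -c "
from h import *
follow([0,-10,-20,-30,-40,-50,-60])"
```

```text
3.2 [ 0.51073645 -0.13528147  0.08557994] [ 3.13613481e+00  1.09070836e-03 -1.37640497e+00] [-0.73489314  0.29409976 -0.5162518 ]
shares [-0.148 -0.009 -0.01 ] twist -0.005
shares [-0.194 -0.002 -0.009] twist 0.051
shares [-0.239 -0.004 -0.009] twist 0.106
shares [-0.284 -0.014 -0.009] twist 0.162
shares [-0.326 -0.031 -0.009] twist 0.218
shares [-0.364 -0.056 -0.01 ] twist 0.273
shares [-0.398 -0.086 -0.01 ] twist 0.329
```

Call:
{"api": "arm_command", "payload": {"commands": [{"tx":-0.04,"ty":0,"tz":0,"twist":0},{"tx":-0.08,"ty":0,"tz":0,"twist":0},{"tx":-0.11,"ty":0,"tz":0,"twist":0},{"tx":-0.13,"ty":0,"tz":0,"twist":0},{"tx":-0.14,"ty":0,"tz":0,"twist":0},{"tx":-0.15,"ty":-0.01,"tz":0,"twist":0},{"tx":-0.16,"ty":-0.01,"tz":0,"twist":0},{"tx":-0.16,"ty":-0.01,"tz":0,"twist":0}]}}

```text
t: 3.87
eef_pos: [0.5069, -0.0954, 0.0903]
ee_rot: [3.14, -0.002, -1.372]
force: [-3.5, -8.2, 3.2]
width: 0.0001
gripper_force: 3.7
```

```bash
python3 -c "
from h import *
r=spot_point('tab_top','top')
grab_frame('side');
for r in spot_point('tab_top','side')[:1]: print(r['score'],atz('side',r['uv'],.105))
follow([-5,-10,-15,-20,-25,-30])"
```

```text
0.6 [ 0.50594397 -0.07168677  0.105     ]
4.0167 [ 0.50703067 -0.09498594  0.09019235] [ 3.14094932e+00 -1.19807148e-03 -1.37239291e+00] [-1.49151072 -7.06037999  1.31932446]
shares [-0.01   0.012  0.009] twist 0.024
shares [-0.033  0.014  0.009] twist 0.052
shares [-0.055  0.014  0.009] twist 0.08
shares [-0.078  0.012  0.009] twist 0.108
shares [-0.101  0.008  0.009] twist 0.136
shares [-0.123  0.002  0.009] twist 0.163
```

Contact is made at about 7 N and the tab is moving. Continuing along the arc.

Call:
{"api": "arm_command", "payload": {"commands": [{"tx":-0.01,"ty":0.005,"tz":0.01,"twist":0.02},{"tx":-0.025,"ty":0.01,"tz":0.01,"twist":0.04},{"tx":-0.04,"ty":0.012,"tz":0.01,"twist":0.06},{"tx":-0.055,"ty":0.014,"tz":0.01,"twist":0.08},{"tx":-0.07,"ty":0.013,"tz":0.01,"twist":0.1},{"tx":-0.085,"ty":0.012,"tz":0.01,"twist":0.12},{"tx":-0.1,"ty":0.008,"tz":0.01,"twist":0.135},{"tx":-0.11,"ty":0.005,"tz":0.01,"twist":0.15}]}}

```text
t: 4.68
eef_pos: [0.5033, -0.069, 0.0886]
ee_rot: [-3.137, -0.001, -1.845]
force: [4.9, -15.8, -0.6]
width: 0.0004
gripper_force: 7.0
```

```bash
python3 -c "
from h import *
follow([-30,-35,-40,-45,-50,-55])"
```

```text
4.6833 [ 0.50327571 -0.06901022  0.0885524 ] [-3.13662289e+00 -1.30642967e-03 -1.84539924e+00] [  4.91489684 -15.7980808   -0.55366806]
shares [-0.012  0.015  0.002] twist 0.013
shares [-0.035  0.018  0.002] twist 0.041
shares [-0.058  0.019  0.002] twist 0.068
shares [-0.081  0.018  0.002] twist 0.096
shares [-0.103  0.015  0.002] twist 0.124
shares [-0.125  0.009  0.002] twist 0.152
```

```bash
python3 -c "
from h import *
a=save('top','t2')[150:240,250:340,::-1];b=save('side','s2')[130:220,225:345,::-1]
o=np.hstack([cv2.resize(a,(390,390),interpolation=2),cv2.resize(b,(410,390),interpolation=2)]);cv2.imwrite('pics/c2.png',o)
print(get_state()['force'],get_state()['moment'])"
```

```text
[ 0.57427886 -4.43803867  2.12071071] [-1.71342739 -0.48568194 -0.05418357]
```

View pics/c2.png

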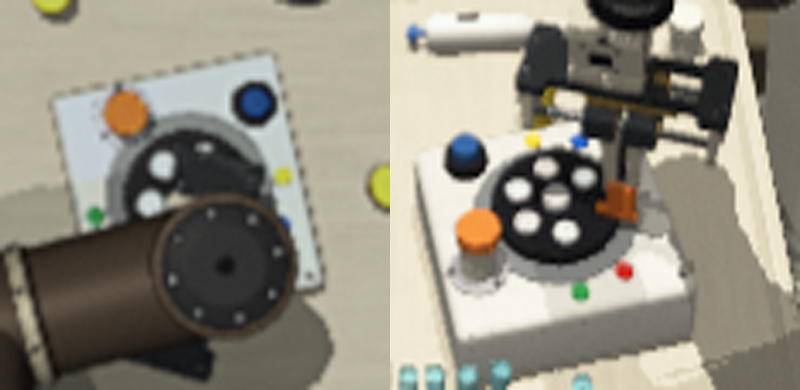

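In the side view the shut fingers lie flat behind the tab, which has turned about 25-30° towards red. The force has settled to about 4 N, so I'll carry on.

Call:
{"api": "arm_command", "payload": {"commands": [{"tx":-0.01,"ty":0.005,"tz":0,"twist":0.015},{"tx":-0.025,"ty":0.01,"tz":0,"twist":0.03},{"tx":-0.04,"ty":0.013,"tz":0,"twist":0.045},{"tx":-0.055,"ty":0.016,"tz":0,"twist":0.065},{"tx":-0.07,"ty":0.018,"tz":0,"twist":0.085},{"tx":-0.085,"ty":0.018,"tz":0,"twist":0.1},{"tx":-0.1,"ty":0.016,"tz":0,"twist":0.12},{"tx":-0.11,"ty":0.014,"tz":0,"twist":0.13}]}}

```text
t: 5.45
eef_pos: [0.5045, -0.0418, 0.0877]
ee_rot: [-3.141, -0.002, -2.256]
force: [-1.8, -12.5, 3.4]
width: 0.0002
gripper_force: 4.8
```

```bash
python3 -c "
from h import *
follow([-50,-55,-60,-65,-70,-75,-80,-84])"
```

```text
5.45 [ 0.50446986 -0.04177174  0.08773137] [-3.14050692e+00 -2.46771703e-03 -2.25578634e+00] [ -1.82323223 -12.48161388   3.38626964]
shares [-0.001 -0.011 -0.001] twist -0.007
shares [-0.024 -0.007 -0.001] twist 0.021
shares [-0.047 -0.004 -0.001] twist 0.049
shares [-0.069 -0.004 -0.001] twist 0.077
shares [-0.092 -0.006 -0.001] twist 0.104
shares [-0.115 -0.01  -0.001] twist 0.132
shares [-0.137 -0.015 -0.001] twist 0.16
shares [-0.154 -0.021 -0.001] twist 0.182
```

Call:
{"api": "arm_command", "payload": {"commands": [{"tx":-0.01,"ty":-0.008,"tz":0,"twist":0.01},{"tx":-0.025,"ty":-0.007,"tz":0,"twist":0.022},{"tx":-0.04,"ty":-0.005,"tz":0,"twist":0.04},{"tx":-0.055,"ty":-0.004,"tz":0,"twist":0.058},{"tx":-0.07,"ty":-0.004,"tz":0,"twist":0.077},{"tx":-0.083,"ty":-0.005,"tz":0,"twist":0.093},{"tx":-0.095,"ty":-0.007,"tz":0,"twist":0.107},{"tx":-0.105,"ty":-0.008,"tz":0,"twist":0.12}]}}

```text
t: 6.12
eef_pos: [0.5197, -0.0229, 0.0871]
ee_rot: [3.141, -0.007, -2.632]
force: [-9.1, -9.5, 7.3]
width: 0.0003
gripper_force: 6.2
```

```bash
python3 -c "
from h import *
grab_frame('side')
for k in ('tab_top','tab_pointer'):
  for r in spot_point(k,'side')[:1]:
    w=atz('side',r['uv'],.105 if k=='tab_top' else .062)[:2]-AX; print(k,r['score'],w,np.degrees(np.arctan2(-w[1],-w[0])-YW))
follow([-70,-75,-80,-82,-84,-86])"
```

```text
tab_top 0.87 [-0.03517478  0.04490405] -63.90208431701244
tab_pointer 0.64 [-0.03698406  0.07355222] -75.2803218142776
6.2667 [ 0.52129843 -0.02191828  0.08711074] [ 3.14150941e+00 -3.06690752e-03 -2.63011369e+00] [-3.5434163  -4.67546845  0.16783131]
shares [ 0.01  -0.008 -0.004] twist -0.015
shares [-0.013 -0.003 -0.004] twist 0.013
shares [-0.035 -0.    -0.004] twist 0.041
shares [-0.044  0.    -0.004] twist 0.052
shares [-0.053  0.    -0.004] twist 0.063
shares [-0.063  0.    -0.004] twist 0.074
```

Call:
{"api": "arm_command", "payload": {"commands": [{"tx":-0.01,"ty":-0.004,"tz":0,"twist":0.01},{"tx":-0.02,"ty":-0.003,"tz":0,"twist":0.02},{"tx":-0.028,"ty":-0.002,"tz":0,"twist":0.03},{"tx":-0.036,"ty":0,"tz":0,"twist":0.04},{"tx":-0.043,"ty":0,"tz":0,"twist":0.05},{"tx":-0.05,"ty":0,"tz":0,"twist":0.058},{"tx":-0.053,"ty":0,"tz":0,"twist":0.062},{"tx":-0.053,"ty":0,"tz":0,"twist":0.062}]}}

```text
t: 6.93
eef_pos: [0.5338, -0.0144, 0.0869]
ee_rot: [3.141, -0.001, -2.825]
force: [-2.2, -0.9, -1.7]
width: -0.0
gripper_force: 1.4
```

```bash
python3 -c "
from h import *
grab_frame('side')
for k in ('tab_top','tab_pointer'):
  for r in spot_point(k,'side')[:1]:
    w=atz('side',r['uv'],.105 if k=='tab_top' else .062)[:2]-AX; print(k,r['score'],w,np.degrees(np.arctan2(-w[1],-w[0])-YW))
follow([-82,-84])"
```

```text
tab_top 0.69 [-0.12302494  0.59627904] -90.31707081256405
tab_pointer 0.94 [-0.02138956  0.10031031] -89.93769332740122
7.0833 [ 0.53477027 -0.01410905  0.0868823 ] [ 3.14133322e+00  5.82553259e-04 -2.82345075e+00] [-2.65815291  1.13953325 -1.04531401]
shares [ 0.017 -0.004 -0.004] twist -0.01
shares [ 0.009 -0.002 -0.004] twist 0.001
```

The tab has snapped to -90°. I'll back off and rise.

Call:
{"api": "arm_command", "payload": {"commands": [{"tx":0.04,"ty":0,"tz":0,"twist":0},{"tx":0.09,"ty":0,"tz":0,"twist":0},{"tx":0.12,"ty":0,"tz":0,"twist":0},{"tx":0.12,"ty":0,"tz":-0.1,"twist":0},{"tx":0.12,"ty":0,"tz":-0.22,"twist":0},{"tx":0.12,"ty":0,"tz":-0.34,"twist":0},{"tx":0.12,"ty":0,"tz":-0.4,"twist":0},{"tx":0.12,"ty":0,"tz":-0.4,"twist":0}]}}

```text
t: 7.75
eef_pos: [0.5088, -0.0235, 0.1912]
ee_rot: [-3.14, 0.009, -2.823]
force: [0.4, 0.1, 0.0]
width: 0.0007
gripper_force: 0.0
```

```bash
python3 -c "
from h import *
b=save('side','s3')[130:220,225:345,::-1];w=save('wrist','w3')[:,:,::-1]
cv2.imwrite('pics/c3.png',np.hstack([cv2.resize(b,(400,300),interpolation=2),cv2.resize(w,(400,300))]))
for c in('side','wrist'):
 for k,z in dict(tab_pointer=.062,mark_green=.061,start_button_top=.08).items():
  for r in spot_point(k,c)[:1]: print(c,k,r['score'],r['uv'],atz(c,r['uv'],z))
s=get_state();print(s['t'],s['eef_pos'],s['ee_rot'],s['q'],s['force']);go([.652,-.134,.15])"
```

```text
side tab_pointer 0.74 [281.3, 198.9] [0.54323502 0.02423709 0.062     ]
side mark_green 0.41 [276.8, 182.9] [ 0.55312413 -0.05322744  0.061     ]
side start_button_top 0.63 [243.4, 163.5] [ 0.66166173 -0.1337919   0.08      ]
wrist mark_green 0.25 [268.3, 184.6] [ 0.49948005 -0.00865103  0.061     ]
wrist start_button_top 0.75 [111.8, 278.7] [ 0.64422883 -0.13545448  0.08      ]
8.15 [ 0.50601883 -0.02392046  0.18577339] [ 3.14158938e+00 -1.42181323e-03 -2.82415737e+00] [ 3.41032485e-01  1.14000995e-01 -4.11775793e-01 -4.25340086e-05
 -1.04644088e+00 -1.59437221e+00] [ 0.25948083 -0.55818115 -0.79318175]
shares [-0.418 -0.601  0.142] twist 0
```

View pics/c3.png

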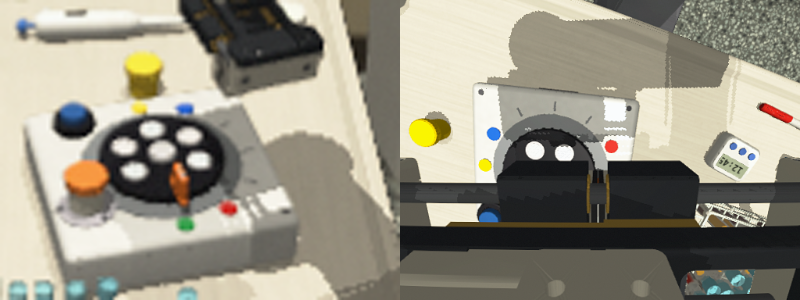

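The side view shows the tab at rest pointing at the green mark (186,224), with the cup undisturbed. Next I'll go over the button.

Call:
{"api": "arm_command", "payload": {"commands": [{"tx":-0.04,"ty":-0.06,"tz":0,"twist":0},{"tx":-0.12,"ty":-0.17,"tz":0,"twist":0},{"tx":-0.21,"ty":-0.3,"tz":0,"twist":0},{"tx":-0.3,"ty":-0.43,"tz":0,"twist":0},{"tx":-0.38,"ty":-0.55,"tz":0.02,"twist":0},{"tx":-0.42,"ty":-0.6,"tz":0.1,"twist":0},{"tx":-0.42,"ty":-0.6,"tz":0.2,"twist":0},{"tx":-0.42,"ty":-0.6,"tz":0.25,"twist":0}]}}

```text
t: 8.82
eef_pos: [0.6517, -0.1344, 0.1195]
ee_rot: [3.14, -0.005, -2.826]
force: [-1.0, 0.6, -1.1]
width: 0.0004
gripper_force: 0.0
```

```bash
python3 -c "
from h import *
b=save('side','s4')[120:210,205:325,::-1];cv2.imwrite('pics/c4.png',cv2.resize(b,(640,480),interpolation=2))
s=get_state();print(s['t'],s['eef_pos'],s['ee_rot'],s['force']);go([.652,-.134,.09])"
```

```text
8.8667 [ 0.65010156 -0.13376434  0.11787516] [ 3.13843864 -0.00769485 -2.82589142] [-1.24895432 -0.3468078  -2.11442593]
shares [-0.008 -0.004  0.111] twist 0
```

View pics/c4.png

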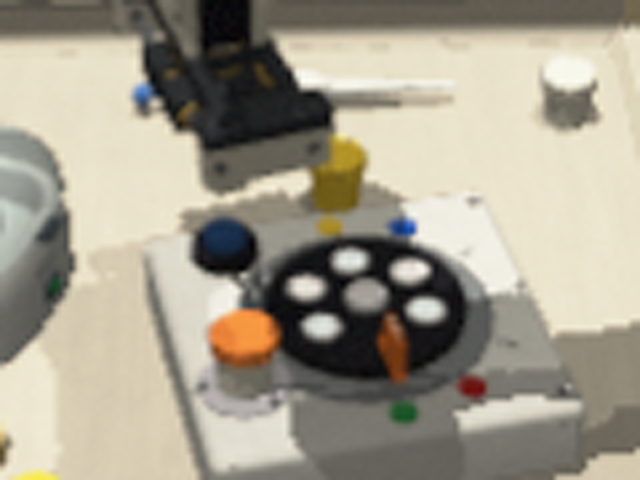

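The shut fingers are hidden behind the gripper body, which stands over the button at (222,245). That is as expected. I'll descend slowly and watch the force.

Call:
{"api": "arm_command", "payload": {"commands": [{"tx":-0.003,"ty":-0.003,"tz":0.02,"twist":0},{"tx":-0.005,"ty":-0.003,"tz":0.05,"twist":0},{"tx":-0.005,"ty":-0.003,"tz":0.08,"twist":0},{"tx":-0.005,"ty":-0.003,"tz":0.1,"twist":0},{"tx":-0.005,"ty":-0.003,"tz":0.115,"twist":0},{"tx":-0.005,"ty":-0.003,"tz":0.125,"twist":0},{"tx":-0.005,"ty":-0.003,"tz":0.13,"twist":0},{"tx":-0.005,"ty":-0.003,"tz":0.13,"twist":0}]}}

```text
t: 9.53
eef_pos: [0.6543, -0.1338, 0.0916]
ee_rot: [-3.142, -0.0, -2.824]
force: [-0.4, -0.7, 0.1]
width: 0.0005
gripper_force: 0.0
```

```bash
python3 -c "
from h import *
s=get_state();print(s['t'],s['eef_pos'],s['force']);grab_frame('side');s=get_state();print(s['eef_pos'],s['force'])"
```

```text
9.5333 [ 0.65431137 -0.13381795  0.09156254] [-0.43594745 -0.68684011  0.09029032]
[ 0.65445343 -0.1338795   0.0917836 ] [0.39103828 0.59892412 0.83488693]
```

Call:
{"api": "arm_command", "payload": {"commands": [{"tx":0.006,"ty":0,"tz":0.006,"twist":0},{"tx":0.006,"ty":0,"tz":0.012,"twist":0},{"tx":0.006,"ty":0,"tz":0.018,"twist":0},{"tx":0.006,"ty":0,"tz":0.024,"twist":0},{"tx":0.006,"ty":0,"tz":0.03,"twist":0},{"tx":0.006,"ty":0,"tz":0.035,"twist":0},{"tx":0.006,"ty":0,"tz":0.04,"twist":0},{"tx":0.006,"ty":0,"tz":0.04,"twist":0}]}}

```text
t: 10.25
eef_pos: [0.6529, -0.1344, 0.0815]
ee_rot: [-3.142, -0.0, -2.824]
force: [-1.2, 0.4, 2.1]
width: 0.0005
gripper_force: 0.9
```

```bash
python3 -c "
from h import *
s=get_state();print(s['t'],s['eef_pos'],s['force']);grab_frame('side');s=get_state();print(s['eef_pos'],s['force'])"
```

```text
10.25 [ 0.65290474 -0.13435568  0.08145266] [-1.21014476  0.36028125  2.06811628]
[ 0.65288382 -0.13435302  0.08157496] [-1.54008382  0.77048187  2.04439517]
```

Call:
{"api": "arm_command", "payload": {"commands": [{"tx":0,"ty":0,"tz":0.005,"twist":0},{"tx":0,"ty":0,"tz":0.01,"twist":0},{"tx":0,"ty":0,"tz":0.014,"twist":0},{"tx":0,"ty":0,"tz":0.018,"twist":0},{"tx":0,"ty":0,"tz":0.022,"twist":0},{"tx":0,"ty":0,"tz":0.026,"twist":0},{"tx":0,"ty":0,"tz":0.028,"twist":0},{"tx":0,"ty":0,"tz":0.028,"twist":0}]}}

```text
t: 10.97
eef_pos: [0.6531, -0.1344, 0.0762]
ee_rot: [-3.141, 0.001, -2.824]
force: [-4.5, 1.8, 14.2]
width: 0.0002
gripper_force: 6.8
```

```bash
python3 -c "
from h import *
s=get_state();print(s['t'],s['eef_pos'],s['force']);grab_frame('side');s=get_state();print(s['eef_pos'],s['force'])"
```

```text
10.9667 [ 0.65306267 -0.13440205  0.07618613] [-4.4544376   1.84337263 14.20476262]
[ 0.65309673 -0.13441163  0.07620622] [-4.93314053  2.54639912 14.80785651]
```

Call:
{"api": "arm_command", "payload": {"commands": [{"tx":0,"ty":0,"tz":0.002,"twist":0},{"tx":0,"ty":0,"tz":0.004,"twist":0},{"tx":0,"ty":0,"tz":0.005,"twist":0},{"tx":0,"ty":0,"tz":0.005,"twist":0},{"tx":0,"ty":0,"tz":0.005,"twist":0},{"tx":0,"ty":0,"tz":0.005,"twist":0},{"tx":0,"ty":0,"tz":0.005,"twist":0},{"tx":0,"ty":0,"tz":0.005,"twist":0}]}}

```text
t: 11.68
eef_pos: [0.6531, -0.1344, 0.076]
ee_rot: [-3.141, 0.001, -2.823]
force: [-7.9, 3.4, 19.6]
width: 0.0007
gripper_force: 10.4
```

```bash
python3 -c "
from h import *
b=save('side','s5')[120:210,205:325,::-1];a=save('top','t5')[145:235,250:350,::-1]
cv2.imwrite('pics/c5.png',np.hstack([cv2.resize(b,(400,300),interpolation=2),cv2.resize(a,(400,300),interpolation=2)]))
s=get_state();print(s['t'],s['eef_pos'],s['force'])"
```

```text
11.7833 [ 0.65312782 -0.13441082  0.07603108] [-8.59758086  2.75380345 20.68938456]
```

View pics/c5.png

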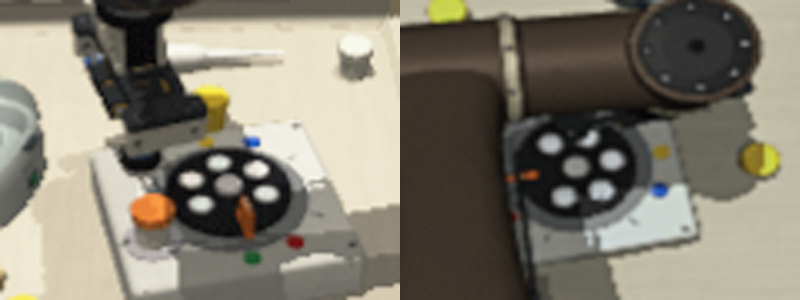

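The side view shows the cap pressed under the fingers. The hard stop is at z 0.076, and extra force gives no more travel. I'll release slowly to confirm the contact height, i.e. the full 6 mm.

Call:
{"api": "arm_command", "payload": {"commands": [{"tx":0,"ty":0,"tz":-0.005,"twist":0},{"tx":0,"ty":0,"tz":-0.01,"twist":0},{"tx":0,"ty":0,"tz":-0.015,"twist":0},{"tx":0,"ty":0,"tz":-0.02,"twist":0},{"tx":0,"ty":0,"tz":-0.025,"twist":0},{"tx":0,"ty":0,"tz":-0.028,"twist":0},{"tx":0,"ty":0,"tz":-0.028,"twist":0},{"tx":0,"ty":0,"tz":-0.028,"twist":0}]}}

```text
t: 12.45
eef_pos: [0.653, -0.1343, 0.0801]
ee_rot: [-3.142, -0.0, -2.824]
force: [-0.5, 0.5, 1.7]
width: 0.0004
gripper_force: 1.3
```

Call:
{"api": "arm_command", "payload": {"commands": [{"tx":0,"ty":0,"tz":-0.003,"twist":0},{"tx":0,"ty":0,"tz":-0.006,"twist":0},{"tx":0,"ty":0,"tz":-0.008,"twist":0},{"tx":0,"ty":0,"tz":-0.008,"twist":0},{"tx":0,"ty":0,"tz":-0.008,"twist":0},{"tx":0,"ty":0,"tz":-0.008,"twist":0},{"tx":0,"ty":0,"tz":-0.008,"twist":0},{"tx":0,"ty":0,"tz":-0.008,"twist":0}]}}

```text
t: 13.12
eef_pos: [0.6529, -0.1344, 0.0823]
ee_rot: [3.142, -0.0, -2.824]
force: [-0.1, -0.4, 2.2]
width: 0.0005
gripper_force: 0.7
```

Call:
{"api": "arm_command", "payload": {"commands": [{"tx":0,"ty":0,"tz":-0.004,"twist":0},{"tx":0,"ty":0,"tz":-0.008,"twist":0},{"tx":0,"ty":0,"tz":-0.008,"twist":0},{"tx":0,"ty":0,"tz":-0.008,"twist":0},{"tx":0,"ty":0,"tz":-0.008,"twist":0},{"tx":0,"ty":0,"tz":-0.008,"twist":0},{"tx":0,"ty":0,"tz":-0.008,"twist":0},{"tx":0,"ty":0,"tz":-0.008,"twist":0}]}}

```text
t: 13.78
eef_pos: [0.6529, -0.1343, 0.0843]
ee_rot: [3.142, -0.0, -2.824]
force: [-0.4, 0.0, -0.7]
width: 0.0004
gripper_force: 0.0
```

Contact was still felt at 0.0823, at least 6 mm above the stop, so the button went all the way down. Now I'll rise clear.

Call:
{"api": "arm_command", "payload": {"commands": [{"tx":0,"ty":0,"tz":-0.05,"twist":0},{"tx":0,"ty":0,"tz":-0.12,"twist":0},{"tx":0,"ty":0,"tz":-0.22,"twist":0},{"tx":0,"ty":0,"tz":-0.32,"twist":0},{"tx":0,"ty":0,"tz":-0.42,"twist":0},{"tx":0,"ty":0,"tz":-0.48,"twist":0},{"tx":0,"ty":0,"tz":-0.5,"twist":0},{"tx":0,"ty":0,"tz":-0.5,"twist":0}]}}

```text
t: 14.45
eef_pos: [0.6537, -0.1344, 0.2119]
ee_rot: [-3.14, 0.004, -2.824]
force: [0.5, -0.1, 0.0]
width: 0.0003
gripper_force: 0.0
```

```bash
python3 -c "
from h import *
b=save('side','s6')[120:210,205:325,::-1];cv2.imwrite('pics/c6.png',cv2.resize(b,(640,480),interpolation=2))
s=get_state();print(s['t'],s['eef_pos'],s['force'])"
```

```text
14.5 [ 0.65297947 -0.13426542  0.21006745] [ 0.50514691 -0.14982836 -1.09218683]
```

View pics/c6.png

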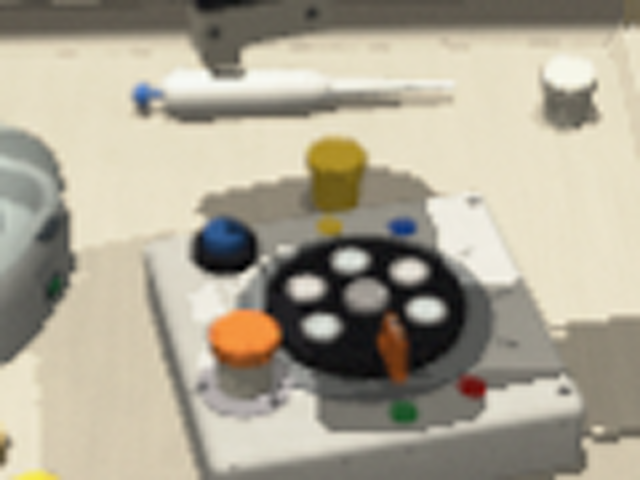

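The button (222,240) is up again, the tab (393,350) points at green (404,412), and the cup is where it was.

```bash
python3 -c "
from station import *
print(job_done())"
```

```text
the job is handed in; nothing more can be done
None
```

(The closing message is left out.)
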